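Fold down a desk flap onto its slide-out supports

TASK

Get the small benchtop desk ready for writing packing slips: with its sloping flap still shut, pull both slide-out supports fully out by their orange pulls, then swing the flap forward and lower it gently until it lies level on both supports. Never let the flap slam or drop below level, and do not disturb the other things lying loose on the table; let go of everything at the end.

Things in the scene. Friction and masses are not known exactly. Their poses are not given: they have to be found in the camera images.
- console: White benchtop desk fixed to the table, 230 mm wide (its y), 135 mm deep (its x), 176 mm high. Origin on the table under the middle of its front; its x axis points from the front into the desk (away from the operator), y to its left seen from the front, z up. Its pale plywood flap with a dark-brown upper edge closes the sloping front. Its flat top (z 176 mm) begins 51 mm behind the front.
- flap_hinge (a point): Middle of the flap's hinge line, at the desk's front, 90 mm above the table; the hinge runs along the desk's y. It lies in the flap's outer face.
- flap (a joint): Flap angle, rad: 0 = shut, leaning back 0.436 from the vertical; 0.436 = upright; 2.007 = level, forward over the supports; ends at 2.34. The hinge is damped: past upright the flap (0.3 kg) sinks by itself at up to about 1 rad/s; from shut it is pushed forward with fingers behind its free edge, which stands 50 mm above the desk's top.
- flap_edge (a point): Middle of the flap's free edge, on its outer face (moves with the flap). The flap is 200 mm wide, 150 mm from hinge to free edge and 12 mm thick; the thickness lies on its inner side, behind the outer face (on top when level).
- support_left (a joint): How far the left support (desk's +y side) is drawn out, in m: 0 = in, 0.09 = fully out at its stop; slides along the desk's -x, with light friction of about 1.5 N, and stays where it is left. A wooden bar 18 mm wide and 40 mm high, its top 90 mm above the table, 85 mm left of the desk's middle.
- support_right (a joint): The same for the right support (desk's -y side), 85 mm right of the desk's middle.
- pull_left (a point): Centre of the orange pull on the left support: an upright block 22 mm wide (desk's y), 14 mm thick (desk's x), 36 mm high, its centre 51 mm above the table, 55 mm ahead of the bar's end on a thin metal stem (10 mm thick) that reaches it from behind.
- pull_right (a point): The same for the right support.
- stapler: Blue and black stapler, 34 x 136 x 50 mm, bystander. Origin under its middle.
- tape_measure: Orange tape measure, 37 x 73 x 56 mm, bystander. Origin under its middle.
- tape_roll: Roll of brown packing tape, 100 mm across, 48 mm high, bystander. Origin under its middle.
- phone: Black phone lying flat, 138 x 69 x 8 mm, bystander. Origin under its middle.

How it is judged:
On the way, in this order (a step that is already met when the one before it is completed fails the run):
1. both supports fully out while the flap is still shut (value of joint each of support_left, support_right above 0.078 m and value of joint flap below 0.35 rad), for 0.2 s.
2. the flap lies level on both supports (value of joint each of support_left, support_right above 0.078 m and value of joint flap between 1.96 and 2.05 rad), for 0.2 s.
At the end, for the whole second after the job is handed in: Both supports are drawn out at least 78 of their 90 mm and the flap rests still on both of them, level within about 0.045 rad (all of step 2 and velocity of joint flap between -0.05 and 0.05 rad/s and contact force between flap and support_left above 0.05 N and contact force between flap and support_right above 0.05 N); the robot touches nothing.
It fails at once if the flap slams: it swings down faster than 2.2 rad/s (velocity of joint flap above 2.2 rad/s).
It fails at once if the flap drops more than 0.12 rad below level (value of joint flap above 2.127 rad).
It fails at once if the stapler, tape measure, tape roll or phone is moved by more than 30 mm (distance of any of stapler, tape_measure, tape_roll, phone from where it was at the start of the episode above 0.03 m).
It also fails if it takes over 64 s, if anything falls off the work surface, if the arm or the gripper's body presses on something with over 40 N, if the wrist force passes 120 N, or if a joint passes its speed limit or range.

ROBOT

A 7-joint arm with a two-finger parallel gripper is mounted at the origin on a cart in front of the work surface, level with it; the furniture and walls round the work are solid. World frame = base frame: x ahead of the robot, y to its left, z up, the work surface at z = 0. Lengths are in m, angles in rad, forces in N, time in s.
With the tool pointing down it reaches from about 0.4 to 0.85 m from the base axis. Payload 10.4 kg.
Tool frame: the origin (TCP) lies between the finger pads; the fingertips stand ctrl.finger_overhang ahead of it and the grasp point (between the pads) lies 6 mm ahead of it (ctrl.finger_overhang is the distance from the TCP to the fingertips, in m); z points along the fingers, y is the line along which they close (so a half turn about z gives the same grasp; the last joint's range is limited). The gripper opens to 85 mm and grips with 20 to 120 N. Pads are 22 mm wide; open, the fingers measure 114 mm over their backs; the gripper's body (76 mm by 85 mm) begins 54 mm behind the grasp point. The pads swing forward as they close: fully open they stand 13 mm farther back than shut.
Start: joints at [-1.138, 0.332, -0.065, 1.46, 0.022, 1.35, -0.088], TCP at [0.275, 0.561, 0.256] pointing down, gripper open.
Joint ranges: [-2.6, 2.6], [-0.5, 2.12], [-1.47, 1.34], [0.16, 2.42], [-1.27, 4.41], [0.06, 2.06], [-2.6, 2.6]. Speed limits (rad/s): [2.22, 2.22, 2.79, 2.79, 3.14, 3.14, 3.14].

INTERFACE

Orientations are given as a unit quaternion [x, y, z, w].
In Python, from rig import ctrl gives the robot as it stands. The module is installed in compiled form; this text tells all that it offers.
- The arm moves only by the tool drive_tool, never from a script. Its argument "series" is a list of rows, each a list of 7 numbers: the shift along the world's x, y, z in m, then the turn, a rotation vector about the world's x, y, z in degrees, then the closure, from 0 (fully open) to 1 (shut). In form: [[tx, ty, tz, ax, ay, az, fingers], ...]. A call has 1 to 20 rows; each row is the pose to reach, as a shift and turn from the pose commanded when the call began; what a row does not reach only later rows make up. A row lasts 1/10 s, in which the tool goes at most 50 mm and 8.59 degrees, less where a joint would pass 70% of its speed; a pose out of reach is approached as far as the arm can. A call with a gripper value outside its range is refused whole. The fingers move at their own pace and stop on an object; "squeeze" is the grip in N (left out, the last holds). Time passes only in rows, so rows that repeat a pose let the fingers close. It gives the time, the measured TCP pose, the force, the opening and the grip force at its end, in the units of the state.
- ctrl.observe(): the state, without advancing time (a new reading comes with each control period).
- ctrl.capture(name): name is "scene" or "top" or "wrist"; returns a dict with "pixels" (400x640x3 uint8, blue, green, red), "fovy" (degrees; the focal length in pixels is half the picture's height over the tangent of half this angle, whatever the lens; pixels are square), "cx", "cy" (the principal point, pixels), "cam_to_world" (4x4, takes a point from camera to world coordinates). Camera axes: x right, y up, looking along -z (the intrinsics and any distortion apply to the point x, -y, -z); pixel columns grow to the right and rows downward; lengths in m; the calibration is good to about 2 mm. The wrist camera is an equidistant fisheye: a pixel r from the principal point sees the ray r / f radians off the axis. A picture is of the moment at which its call begins. There is no depth.
- ctrl.sign_off(): hands the job in; it is judged then, once.
The state is a dict: "clock": time; "joint_positions": joint angles; "qvel": joint speeds; "joint_torque": joint torques, N m; "eef_pos": TCP position; "tcp_rot": TCP orientation; "ft_force": force on the tool from outside, world axes, zero at the start; "ft_torque": the same for the moment, N m; "grip_width": finger opening in m; "gripper_force": force on a finger pad.
Only numpy, scipy, OpenCV 4.12 (cv2) and the standard library are available. Lean on these libraries where they do the work, as an engineer would, in place of code of your own. Each camera call takes 0.05 s, during which the arm holds its last target. There are 200 camera calls.

## Working session

There is one attempt and no reset: what is moved stays moved. The work goes in short steps, Python scripts to look and compute and a tool call to move; the robot and the scene stay as the last step left them, time stands still between calls to the robot, and variables do not carry over. Pictures are saved under pics/ and viewed, at most 10 in all, crops included, and the job is handed in when it is done.

Besides the shell and the picture viewer there is one more tool, called after "Call:" as name(argument=value, ...) on one line, values as JSON. drive_tool: Moves the arm, as the interface text tells. Its arguments: {"type":"object","properties":{"series":{"type":"array","items":{"type":"array","items":{"type":"number"}}},"squeeze":{"type":"number"}},"required":["series"]}

```bash
mkdir -p pics; python3 - <<'E'
from rig import ctrl
import cv2,numpy as np
s=ctrl.observe();print({k:np.round(v,3).tolist() for k,v in s.items()},ctrl.finger_overhang)
for n in("scene","top"):
    c=ctrl.capture(n);cv2.imwrite(f"pics/{n}0.png",c["pixels"]);print(n,c["fovy"],c["cx"],c["cy"],np.round(c["cam_to_world"],3).tolist())
E
```

```text
{'clock': 0.0, 'joint_positions': [-1.138, 0.333, -0.065, 1.461, 0.022, 1.35, -0.088], 'qvel': [0.001, 0.001, 0.001, 0.0, -0.0, -0.001, -0.001], 'joint_torque': [0.0, -62.543, 0.05, -39.162, 0.016, 0.01, 0.0], 'eef_pos': [0.275, 0.561, 0.256], 'tcp_rot': [0.226, 0.974, -0.001, -0.0], 'ft_force': [-0.881, -0.95, -0.201], 'ft_torque': [-0.032, 0.015, -0.018], 'gripper_force': 0.0, 'grip_width': 0.085} 0.025
scene 49.27026917017027 323.90714283598663 209.10100801978558 [[-0.745, 0.366, -0.557, -0.3], [-0.667, -0.434, 0.606, 1.05], [-0.02, 0.823, 0.567, 0.964], [0.0, 0.0, 0.0, 1.0]]
top 56.807217045624945 322.26122443936055 199.31459040390124 [[0.009, 0.993, -0.114, 0.396], [-1.0, 0.008, -0.01, 0.153], [-0.009, 0.114, 0.993, 1.247], [0.0, 0.0, 0.0, 1.0]]
```

View pics/scene0.png

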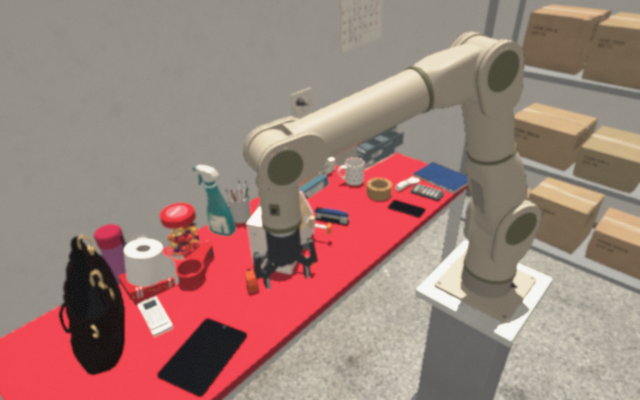

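View pics/top0.png

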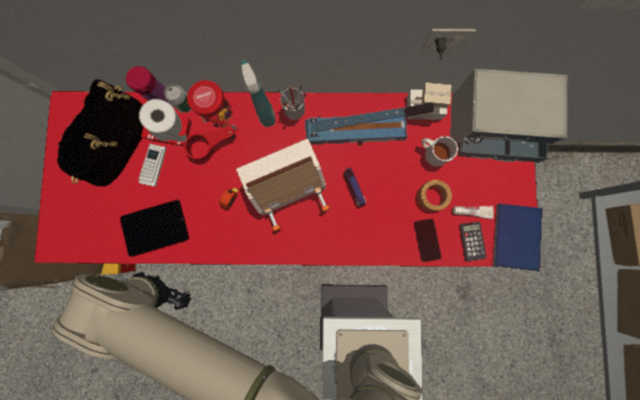

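The top view shows the desk around (283,180), with its front toward the robot. The pulls are at about (276,228) and (323,208), the tape measure at (229,198) and the stapler at (355,187).

```bash
cat > h.py <<'E'
from rig import ctrl
import cv2,numpy as np
def ray(c,u,v,z):
    f=200/np.tan(np.radians(c["fovy"]/2));M=np.array(c["cam_to_world"])
    d=M[:3,:3]@np.array([(u-c["cx"])/f,-(v-c["cy"])/f,-1]);o=M[:3,3]
    return o+d*(z-o[2])/d[2]
def blobs(c,lo,hi,amin=8):
    h=cv2.cvtColor(c["pixels"],cv2.COLOR_BGR2HSV);m=cv2.inRange(h,np.array(lo),np.array(hi))
    n,l,s,ce=cv2.connectedComponentsWithStats(m)
    return [(ce[i],s[i]) for i in range(1,n) if s[i][4]>=amin],l
E
python3 - <<'E'
from h import *
c=ctrl.capture("top")
b,_=blobs(c,(5,150,150),(18,255,255))
for ce,s in b: print("orange",ce.round(1),s,ray(c,*ce,0.066).round(4))
# white desk top
h=cv2.cvtColor(c["pixels"],cv2.COLOR_BGR2HSV)
m=cv2.inRange(h,np.array((0,0,170)),np.array((180,70,255)));m[:,:225]=0;m[:,335:]=0;m[:135]=0;m[225:]=0
cs=max(cv2.findContours(m,0,2)[0],key=cv2.contourArea);r=cv2.boxPoints(cv2.minAreaRect(cs))
for p in r: print("top",p.round(1),ray(c,*p,0.176).round(4))
cr=cv2.resize(c["pixels"][130:250,200:380],None,fx=4.4,fy=4.4,interpolation=2);cv2.imwrite("pics/c1.png",cr)
E
```

```text
orange [222.  112.2] [220 109   6   7  16] [0.8198 0.4998 0.066 ]
orange [442.2 184.3] [429 179  23  18  45] [ 0.5839 -0.2206  0.066 ]
orange [235.2 189.2] [232 188   7   5  12] [0.5628 0.4465 0.066 ]
orange [425.2 192.5] [425 189   2   8   8] [ 0.5569 -0.1656  0.066 ]
orange [225.9 196.7] [220 190  14  14 107] [0.5379 0.4759 0.066 ]
orange [431.1 203.5] [426 198  13  10  19] [ 0.5217 -0.1835  0.066 ]
orange [445.  205.3] [438 198  14  12  23] [ 0.516  -0.2275  0.066 ]
orange [325.4 207.5] [322 205   7   6  27] [0.5058 0.1547 0.066 ]
orange [275.9 227.1] [272 225   9   5  27] [0.4415 0.3122 0.066 ]
top [235.6 168.7] [0.6081 0.4204 0.176 ]
top [307.3 138. ] [0.7025 0.2102 0.176 ]
top [320.3 168.3] [0.6113 0.1707 0.176 ]
top [248.6 199. ] [0.5185 0.3791 0.176 ]
```

View pics/c1.png

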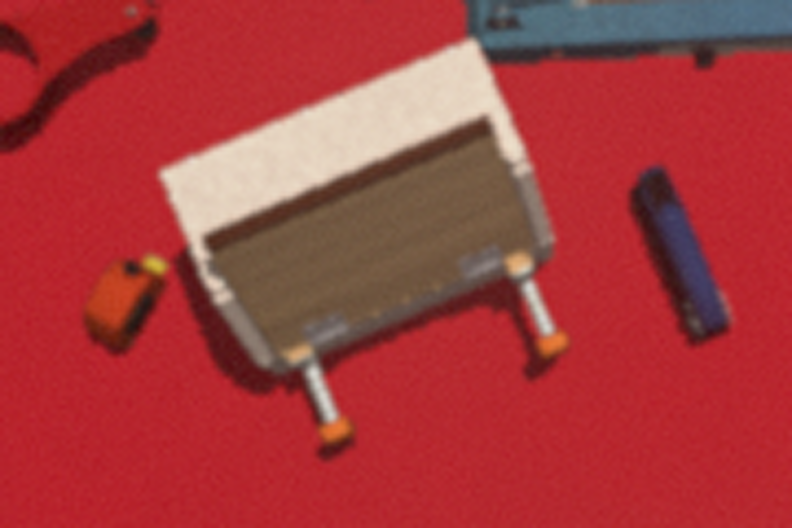

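Call:
drive_tool(series=[[0.165, -0.248, -0.1, 0, 0, 49.6, 0], [0.165, -0.248, -0.1, 0, 0, 49.6, 0], [0.165, -0.248, -0.1, 0, 0, 49.6, 0], [0.165, -0.248, -0.1, 0, 0, 49.6, 0], [0.165, -0.248, -0.1, 0, 0, 49.6, 0], [0.165, -0.248, -0.1, 0, 0, 49.6, 0], [0.165, -0.248, -0.1, 0, 0, 49.6, 0], [0.165, -0.248, -0.1, 0, 0, 49.6, 0], [0.165, -0.248, -0.1, 0, 0, 49.6, 0], [0.165, -0.248, -0.1, 0, 0, 49.6, 0], [0.165, -0.248, -0.1, 0, 0, 49.6, 0], [0.165, -0.248, -0.1, 0, 0, 49.6, 0]], squeeze=30)

```text
clock: 1.35
eef_pos: [0.4396, 0.3142, 0.1566]
tcp_rot: [-0.204, 0.979, 0.0, 0.0]
ft_force: [1.1, 0.2, -0.9]
grip_width: 0.086
gripper_force: 0.0
```

```bash
python3 - <<'E'
from h import *
s=ctrl.observe();print(s["eef_pos"],s["tcp_rot"],s["joint_positions"])
c=ctrl.capture("wrist");cv2.imwrite("pics/w1.png",c["pixels"])
M=np.array(c["cam_to_world"]);f=200/np.tan(np.radians(c["fovy"]/2))
b,_=blobs(c,(5,140,110),(18,255,255),60)
for ce,st in b:
    d=ce-[c["cx"],c["cy"]];r=np.hypot(*d);t=r/f;v=np.array([d[0]/r*np.sin(t),-d[1]/r*np.sin(t),-np.cos(t)])
    w=M[:3,:3]@v;o=M[:3,3];print(ce.round(),st,(o+w*(0.06-o[2])/w[2]).round(4))
E
```

```text
[0.43964876 0.31415983 0.15657185] [-2.04276170e-01  9.78913266e-01  2.15293553e-04  1.34337964e-04] [-6.97547747e-01  2.26813525e-01 -8.28467687e-03  1.81091213e+00
  1.80773810e-03  1.10343298e+00  1.27581087e+00]
[121. 201.] [102 189  38  25 638] [0.5022 0.1592 0.06  ]
[316. 206.] [300 192  32  30 748] [0.4395 0.3118 0.06  ]
[ 30. 332.] [  0 306  62  50 231] [0.7892 0.0052 0.06  ]
[402. 326.] [387 311  33  31 294] [0.5141 0.4277 0.06  ]
```

View pics/w1.png

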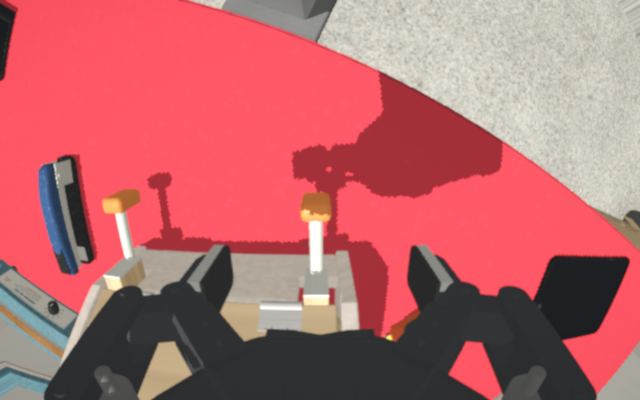

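The wrist view shows the left pull at (316,206), centred between the fingers, and the right pull at (121,201). Both agree with the top-view positions, so I'll descend, grip and pull.

Call:
drive_tool(series=[[0, 0, -0.05, 0, 0, 0, 0], [0, -0.001, -0.098, 0, 0, 0, 0], [0, -0.001, -0.098, 0, 0, 0, 0], [0, -0.001, -0.098, 0, 0, 0, 1], [0, -0.001, -0.098, 0, 0, 0, 1], [0, -0.001, -0.098, 0, 0, 0, 1], [0, -0.001, -0.098, 0, 0, 0, 1], [0, -0.001, -0.098, 0, 0, 0, 1], [0, -0.001, -0.098, 0, 0, 0, 1], [0, -0.001, -0.098, 0, 0, 0, 1]], squeeze=30)

```text
clock: 2.4
eef_pos: [0.4417, 0.3117, 0.06]
tcp_rot: [-0.203, 0.979, -0.0, 0.001]
ft_force: [0.2, -4.5, 8.5]
grip_width: 0.0216
gripper_force: 33.4
```

Call:
drive_tool(series=[[-0.009, -0.004, 0, 0, 0, 0, 1], [-0.018, -0.008, 0, 0, 0, 0, 1], [-0.028, -0.012, 0, 0, 0, 0, 1], [-0.037, -0.016, 0, 0, 0, 0, 1], [-0.046, -0.02, 0, 0, 0, 0, 1], [-0.055, -0.023, 0, 0, 0, 0, 1], [-0.064, -0.027, 0, 0, 0, 0, 1], [-0.073, -0.031, 0, 0, 0, 0, 1], [-0.081, -0.034, 0, 0, 0, 0, 1], [-0.084, -0.036, 0, 0, 0, 0, 1], [-0.084, -0.036, 0, 0, 0, 0, 1], [-0.084, -0.036, 0, 0, 0, 0, 1]])

```text
clock: 3.6
eef_pos: [0.3634, 0.2772, 0.0609]
tcp_rot: [-0.202, 0.979, 0.002, 0.007]
ft_force: [31.6, 2.4, -14.5]
grip_width: 0.0212
gripper_force: 32.1
```

Call:
drive_tool(series=[[-0.082, -0.035, 0, 0, 0, 0, 0], [0.002, 0.001, 0, 0, 0, 0, 0], [0.002, 0.001, 0, 0, 0, 0, 0], [0.002, 0.001, 0, 0, 0, 0, 0], [0.002, 0.001, 0, 0, 0, 0, 0], [0.002, 0.001, 0.05, 0, 0, 0, 0], [0.002, 0.001, 0.1, 0, 0, 0, 0], [0.05, -0.04, 0.1, 0, 0, 0, 0], [0.1, -0.08, 0.1, 0, 0, 0, 0], [0.148, -0.119, 0.1, 0, 0, 0, 0], [0.148, -0.119, 0.1, 0, 0, 0, 0], [0.148, -0.119, 0.1, 0, 0, 0, 0], [0.148, -0.119, 0.1, 0, 0, 0, 0]])

```text
clock: 4.9
eef_pos: [0.5044, 0.1569, 0.1585]
tcp_rot: [-0.203, 0.979, 0.0, -0.0]
ft_force: [-0.5, 1.0, 1.1]
grip_width: 0.0855
gripper_force: 0.0
```

My first row there was a slip: it commanded a further 82 mm pull while still gripping. I'll check whether it did any harm.

```bash
python3 - <<'E'
from h import *
s=ctrl.observe();print(s["joint_positions"])
c=ctrl.capture("top");cv2.imwrite("pics/t2.png",cv2.resize(c["pixels"][130:260,200:380],None,fx=4,fy=4,interpolation=2))
b,_=blobs(c,(5,150,150),(18,255,255))
for ce,st in b: 
  if 210<ce[0]<340 and ce[1]>180: print("orange",ce.round(1),st,ray(c,*ce,0.066).round(4))
E
```

```text
[-0.51715624  0.19731479  0.14394881  1.84623596 -0.03182576  1.10028463
  1.61769644]
orange [235.2 188.9] [232 188   7   4  11] [0.5636 0.4468 0.066 ]
orange [225.9 197. ] [220 190  14  14 105] [0.5371 0.4759 0.066 ]
orange [284.  252.5] [283 251   3   4  10] [0.3617 0.2846 0.066 ]
```

View pics/t2.png

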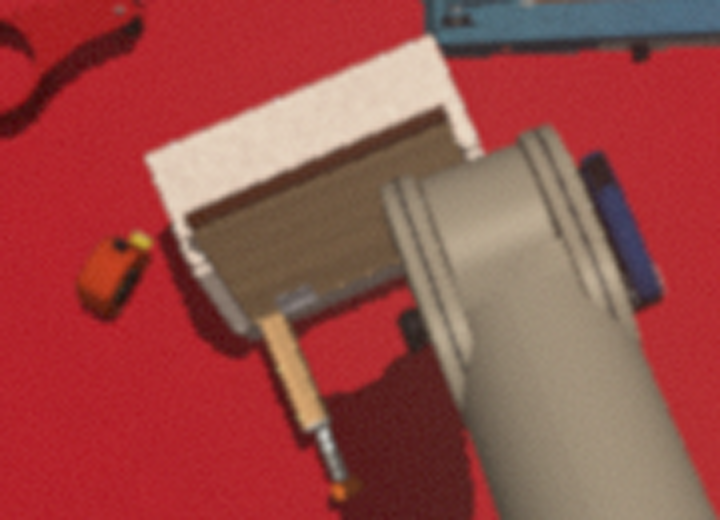

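The left support is fully out (pull near (284,252)), the flap is still shut, and the tape measure and stapler haven't moved. Next is the right pull.

Call:
drive_tool(series=[[0, 0, -0.05, 0, 0, 0, 0], [0, 0, -0.1, 0, 0, 0, 0], [0, 0, -0.1, 0, 0, 0, 0], [0, 0, -0.1, 0, 0, 0, 1], [0, 0, -0.1, 0, 0, 0, 1], [0, 0, -0.1, 0, 0, 0, 1], [0, 0, -0.1, 0, 0, 0, 1], [0, 0, -0.1, 0, 0, 0, 1], [0, 0, -0.1, 0, 0, 0, 1], [0, 0, -0.1, 0, 0, 0, 1]])

```text
clock: 5.95
eef_pos: [0.5067, 0.1547, 0.0605]
tcp_rot: [-0.202, 0.979, -0.001, 0.002]
ft_force: [2.7, -10.1, 8.9]
grip_width: 0.0217
gripper_force: 34.1
```

Call:
drive_tool(series=[[-0.009, -0.004, 0, 0, 0, 0, 1], [-0.018, -0.008, 0, 0, 0, 0, 1], [-0.028, -0.012, 0, 0, 0, 0, 1], [-0.037, -0.016, 0, 0, 0, 0, 1], [-0.046, -0.02, 0, 0, 0, 0, 1], [-0.055, -0.023, 0, 0, 0, 0, 1], [-0.064, -0.027, 0, 0, 0, 0, 1], [-0.073, -0.031, 0, 0, 0, 0, 1], [-0.081, -0.034, 0, 0, 0, 0, 1], [-0.084, -0.036, 0, 0, 0, 0, 1], [-0.084, -0.036, 0, 0, 0, 0, 1], [-0.084, -0.036, 0, 0, 0, 0, 1]])

```text
clock: 7.15
eef_pos: [0.4301, 0.121, 0.0626]
tcp_rot: [-0.202, 0.979, -0.0, 0.011]
ft_force: [37.2, -6.2, -11.2]
grip_width: 0.0211
gripper_force: 30.7
```

Call:
drive_tool(series=[[0.006, 0.002, 0, 0, 0, 0, 0], [0.006, 0.002, 0, 0, 0, 0, 0], [0.006, 0.002, 0, 0, 0, 0, 0], [0.006, 0.002, 0, 0, 0, 0, 0], [0.006, 0.002, 0, 0, 0, 0, 0], [0, 0, 0.05, 0, 0, 0, 0], [0, 0, 0.1, 0, 0, 0, 0], [0, 0, 0.15, 0, 0, 0, 1], [0, 0, 0.2, 0, 0, 0, 1], [0, 0, 0.26, 0, 0, 0, 1], [0, 0, 0.262, 0, 0, 0, 1], [0, 0, 0.262, 0, 0, 0, 1]])

```text
clock: 8.35
eef_pos: [0.4207, 0.1216, 0.3223]
tcp_rot: [-0.204, 0.979, 0.001, 0.002]
ft_force: [0.1, 1.2, -1.3]
grip_width: 0.0127
gripper_force: 0.0
```

```bash
python3 - <<'E'
from h import *
s=ctrl.observe();print(s["eef_pos"],s["grip_width"])
c=ctrl.capture("wrist");cv2.imwrite("pics/w3.png",c["pixels"])
M=np.array(c["cam_to_world"]);f=200/np.tan(np.radians(c["fovy"]/2))
b,_=blobs(c,(5,140,110),(18,255,255),60)
for ce,st in b:
    d=ce-[c["cx"],c["cy"]];r=np.hypot(*d);t=r/f;v=np.array([d[0]/r*np.sin(t),-d[1]/r*np.sin(t),-np.cos(t)])
    w=M[:3,:3]@v;o=M[:3,3];print(ce.round(),st,(o+w*(0.06-o[2])/w[2]).round(4))
E
```

```text
[0.42071041 0.12156597 0.32226747] 0.012661412117280516
[317. 174.] [307 167  19  17 180] [0.4314 0.1227 0.06  ]
[442. 175.] [432 168  22  15 258] [0.3651 0.2745 0.06  ]
[483. 299.] [463 286  30  28 313] [0.5119 0.4555 0.06  ]
```

View pics/w3.png

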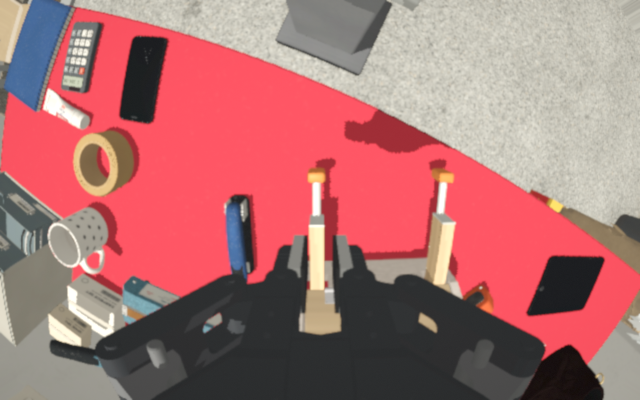

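Both pulls read about 145 mm ahead of the desk front: left at (442,175), right at (317,174). That, plus the hard stops I felt, means both supports are fully out. Next I'll go over and behind the flap's edge.

Call:
drive_tool(series=[[0.035, 0.03, 0, 0, 0, 0, 1], [0.07, 0.06, 0, 0, 0, 0, 1], [0.104, 0.09, 0, 0, 0, 0, 1], [0.138, 0.12, 0, 0, 0, 0, 1], [0.173, 0.152, 0, 0, 0, 0, 1], [0.208, 0.183, 0, 0, 0, 0, 1], [0.208, 0.183, 0, 0, 0, 0, 1], [0.208, 0.183, 0, 0, 0, 0, 1], [0.208, 0.183, 0, 0, 0, 0, 1]])

```text
clock: 9.3
eef_pos: [0.6277, 0.3032, 0.3196]
tcp_rot: [-0.203, 0.979, -0.0, -0.001]
ft_force: [-0.1, 0.3, 0.0]
grip_width: -0.0002
gripper_force: 0.0
```

```bash
python3 - <<'E'
from h import *
s=ctrl.observe();print(s["eef_pos"],s["grip_width"])
c=ctrl.capture("wrist");cv2.imwrite("pics/w4.png",c["pixels"])
E
```

```text
[0.62766589 0.30320689 0.31955508] -0.00016645899356601792
```

View pics/w4.png

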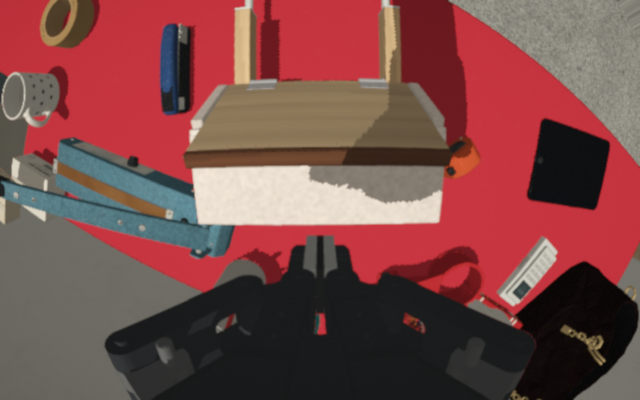

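The wrist view shows the flap's dark edge along row ~155–165, with the shut fingers at (320,240) centred behind it. I'll descend behind the edge.

Call:
drive_tool(series=[[0, 0, -0.03, 0, 0, 0, 1], [0, 0, -0.05, 0, 0, 0, 1], [0, 0, -0.07, 0, 0, 0, 1], [0, 0, -0.09, 0, 0, 0, 1], [0, 0, -0.098, 0, 0, 0, 1], [0, 0, -0.098, 0, 0, 0, 1], [0, 0, -0.098, 0, 0, 0, 1]])

```text
clock: 10.05
eef_pos: [0.6283, 0.3041, 0.224]
tcp_rot: [-0.203, 0.979, 0.0, 0.001]
ft_force: [0.2, 0.1, 0.9]
grip_width: -0.0
gripper_force: 0.0
```

Call:
drive_tool(series=[[-0.009, -0.004, 0, 0, 0, 0, 1], [-0.018, -0.008, 0, 0, 0, 0, 1], [-0.025, -0.011, 0, 0, 0, 0, 1], [-0.03, -0.013, 0, 0, 0, 0, 1], [-0.035, -0.015, 0, 0, 0, 0, 1], [-0.04, -0.017, 0, 0, 0, 0, 1], [-0.045, -0.019, 0, 0, 0, 0, 1], [-0.05, -0.021, 0, 0, 0, 0, 1], [-0.055, -0.0235, 0, 0, 0, 0, 1], [-0.055, -0.0235, 0, 0, 0, 0, 1]])

```text
clock: 11.05
eef_pos: [0.5726, 0.2807, 0.2228]
tcp_rot: [-0.204, 0.979, 0.0, 0.0]
ft_force: [0.1, 0.7, 3.7]
grip_width: 0.0004
gripper_force: 0.1
```

Call:
drive_tool(series=[[-0.005, -0.002, 0, 0, 0, 0, 1], [-0.01, -0.004, 0, 0, 0, 0, 1], [-0.014, -0.006, 0, 0, 0, 0, 1], [-0.019, -0.008, 0, 0, 0, 0, 1], [-0.023, -0.01, 0, 0, 0, 0, 1], [-0.028, -0.012, 0, 0, 0, 0, 1], [-0.032, -0.014, 0, 0, 0, 0, 1], [-0.037, -0.016, 0, 0, 0, 0, 1], [-0.041, -0.0175, 0, 0, 0, 0, 1], [-0.046, -0.0195, 0, 0, 0, 0, 1], [-0.05, -0.021, 0, 0, 0, 0, 1], [-0.055, -0.0235, 0, 0, 0, 0, 1], [-0.055, -0.0235, 0, 0, 0, 0, 1]])

```text
clock: 12.35
eef_pos: [0.5174, 0.257, 0.2223]
tcp_rot: [-0.204, 0.979, 0.0, -0.0]
ft_force: [0.5, 0.4, 0.5]
grip_width: -0.0002
gripper_force: 0.0
```

```bash
python3 - <<'E'
from h import *
c=ctrl.capture("wrist");cv2.imwrite("pics/w5.png",c["pixels"])
E
```

```text
(no output)
```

View pics/w5.png

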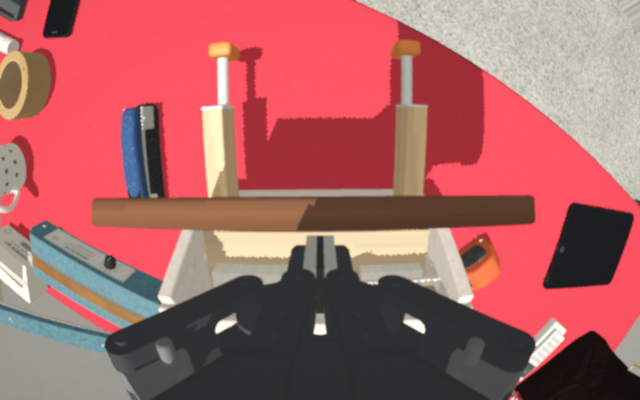

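The flap stands just forward of upright (edge along row ~212) and both supports are out. The damped hinge should now lower it, so I'll hold still.

Call:
drive_tool(series=[[-0.004, -0.002, 0, 0, 0, 0, 1], [-0.009, -0.004, 0, 0, 0, 0, 1], [-0.009, -0.004, 0, 0, 0, 0, 1], [-0.009, -0.004, 0, 0, 0, 0, 1], [-0.009, -0.004, 0, 0, 0, 0, 1], [-0.009, -0.004, 0, 0, 0, 0, 1], [-0.009, -0.004, 0, 0, 0, 0, 1], [-0.009, -0.004, 0, 0, 0, 0, 1], [-0.009, -0.004, 0, 0, 0, 0, 1], [-0.009, -0.004, 0, 0, 0, 0, 1], [-0.009, -0.004, 0, 0, 0, 0, 1], [-0.009, -0.004, 0, 0, 0, 0, 1], [-0.009, -0.004, 0, 0, 0, 0, 1], [-0.009, -0.004, 0, 0, 0, 0, 1], [-0.009, -0.004, 0, 0, 0, 0, 1], [-0.009, -0.004, 0, 0, 0, 0, 1], [-0.009, -0.004, 0, 0, 0, 0, 1], [-0.009, -0.004, 0, 0, 0, 0, 1], [-0.009, -0.004, 0, 0, 0, 0, 1], [-0.009, -0.004, 0, 0, 0, 0, 1]])

```text
clock: 14.4
eef_pos: [0.5091, 0.2532, 0.2223]
tcp_rot: [-0.204, 0.979, 0.0, -0.0]
ft_force: [-0.3, -0.6, -0.5]
grip_width: 0.0002
gripper_force: 0.0
```

Call:
drive_tool(series=[[0, 0, 0.04, 0, 0, 0, 1], [0, 0, 0.08, 0, 0, 0, 1], [0, 0, 0.12, 0, 0, 0, 1], [0, 0, 0.12, 0, 0, 0, 1], [0, 0, 0.12, 0, 0, 0, 1], [0, 0, 0.12, 0, 0, 0, 1], [0, 0, 0.12, 0, 0, 0, 1], [0, 0, 0.12, 0, 0, 0, 1], [0, 0, 0.12, 0, 0, 0, 1], [0, 0, 0.12, 0, 0, 0, 1]])

```text
clock: 15.4
eef_pos: [0.5091, 0.2532, 0.3421]
tcp_rot: [-0.204, 0.979, -0.0, -0.0]
ft_force: [0.1, 0.3, 0.4]
grip_width: 0.0002
gripper_force: 0.0
```

```bash
python3 - <<'E'
from h import *
s=ctrl.observe();print(s["clock"],s["eef_pos"],s["ft_force"])
a=ctrl.capture("wrist")["pixels"]
b=ctrl.capture("scene")["pixels"][150:320,180:400];b=cv2.resize(b,(640,400))
cv2.imwrite("pics/w6.png",cv2.resize(np.vstack([a,b]),None,fx=.75,fy=.75))
E
```

```text
15.4 [0.50905206 0.25321086 0.3420783 ] [0.08673106 0.2908075  0.38826938]
```

View pics/w6.png

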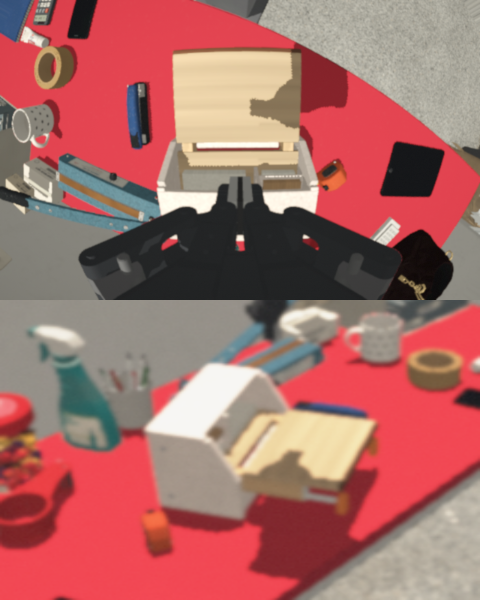

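The flap lies level on both supports, nothing else has moved, and the tool is clear above it. I'll hand in now.

```bash
python3 -c "
from rig import ctrl
print(ctrl.sign_off())"
```

```text
the job is handed in; nothing more can be done
None
```

I handed the job in at 15.4 s: both supports are fully out, the flap sank on its damped hinge to lie level on them, the loose items I checked look undisturbed, and the gripper is clear; one row mistakenly over-pulled the left support against its stop, with no visible harm, and sign-off gave no verdict.

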